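# Build the toy car display tower

### The arm

A 6-joint arm with a two-finger parallel gripper is mounted at the origin on a cart in front of the work surface, level with it; the furniture and walls round the work are solid. World frame = base frame: x ahead of the robot, y to its left, z up, the work surface at z = 0. Lengths are in m, angles in rad, forces in N, time in s.
With the tool pointing down it reaches from about 0.275 to 0.825 m from the base axis. Payload 4.9 kg.
Tool frame: the origin (TCP) lies midway between the tips of the shut fingers; the grasp point (between the pads) lies 19 mm behind it (grip_point_offset is the distance from the TCP to the grasp point, in m); z points along the fingers, y is the line along which they close (so a half turn about z gives the same grasp; the last joint's range is limited). The gripper opens to 85 mm and grips with 20 to 120 N. Pads are 22 mm wide; open, the fingers measure 114 mm over their backs; the gripper's body (76 mm by 85 mm) begins 54 mm behind the grasp point. The pads swing forward as they close: fully open they stand 13 mm farther back than shut.
Start: joints at [1.136, 0.326, -0.193, 1.052, 0, 1.437], TCP at [0.163, 0.525, 0.231] pointing down, gripper open.
Joint ranges: [-2.65, 2.65], [-0.97, 1.79], [-1.3, 1.35], [-1.93, 2.1], [-1.47, 1.37], [-3.14, 3.14]. Speed limits (rad/s): [2.57, 2.57, 3.14, 3.14, 3.14, 3.14].

### API

Orientations are given as a rotation vector (axis times angle).
In Python, from cell import * gives the robot as it stands. Calls block until the motion is done:
- movep(position, orientation): joint-space move of the TCP to a pose.
- move_l(position, velocity=0.15, rot=None, until_force=None): straight line of the TCP; rot=None keeps the orientation; velocity is the mean speed in m/s. With until_force (N) it stops when the force on the tool has changed by that much, and returns True; else False.
- set_joints(angles): joint-space move.
- let_go() and grab(newtons=None): open the fingers fully, or close them until they stop; newtons is the grip in N (None keeps the last).
- sleep(seconds).
- ik(position, orientation): joint angles nearest the present ones, or None.
- get_state(): the state.
- grab_frame(name): name is "scene" or "top"; returns a dict with "img" (384x512x3 uint8, red, green, blue), "fx", "fy", "cx", "cy" (pixels), "k1" (the pictures are not rectified: a ray, as slopes to the right and down, at radius r is drawn at 1 + k1 r^2 times it, then the intrinsics apply), "cam_to_world" (4x4, takes a point from camera to world coordinates). Camera axes: x right, y down, z forward; pixel columns grow to the right and rows downward; lengths in m; the calibration is good to about 2 mm. A picture is of the moment at which its call begins. There is no depth.
A pose or a line that the arm cannot do raises MotionError and nothing moves.
- sign_off(): hands the job in; it is judged then, once.
Trained networks look in the newest picture that a camera, given by its name, has taken for a name from the list of things; names that differ only in an ending like _2 or _b are one class to them, and where a whole thing is asked for, a point or a joint stands for the part that bears it (a point fixed in the world has none). Each returns a list of dicts, best first, with "score" (0 to 1); they miss things now and then, are a little off and sometimes report something else, mostly with a low value. They report only what shows in the picture. A call takes as long as a camera call. They do not tell look-alikes from the thing itself.
- spot_in(camera, name): "centre" ([column, row] in pixels, amid what is visible of it).
- silhouettes(camera, name): "mask" (384x512 bool, what is visible of it) and "centre" ([column, row] in pixels, amid what is visible of it).
- tip_of(camera, name): "centre" ([column, row] in pixels: a listed point, or the origin of a listed thing).
The state is a dict: "clock": time; "q": joint angles; "joint_velocities": joint speeds; "tau": joint torques, N m; "position": TCP position; "eef_rot": TCP orientation; "contact_force": force on the tool from outside, world axes, zero at the start; "wrist_torque": the same for the moment, N m; "finger_gap": opening from 0.0 (shut) to 1.0 (fully open); "grasp_force": force on a finger pad.
Only numpy, scipy, OpenCV 4.12 (cv2) and the standard library are available. Lean on these libraries where they do the work, as an engineer would, in place of code of your own. Each camera call takes 0.05 s, during which the arm holds its last target. There are 200 camera calls.

### The job

Build the toy car display on the black base board from the bottom up, using the cars that stand on the open table and not those in the tray: park the lorry with the blue cab and yellow body on the base board, stand the blue deck over it, park the orange saloon on the blue deck, stand the red deck over that, and park the green racing car on top. Each car stands on its wheels in the middle of the marked bay, lengthwise (either way round), and each deck stands level and square, its feet on the corner pads of the one below. Leave the white car and the pink lorry where they are.

Things in the scene. Friction and masses are not known exactly. Their poses are not given: they have to be found in the camera images.
- base_board: Black flat base board, 136 x 62 mm, fixed to the table, upper face 10 mm above the table, with white lines for a parking bay in the middle and a round pad at each corner. Origin: centre of its underside, on the table; x along the 136 mm length, z up. The two ends are alike.
- blue_deck: Blue display deck on four legs, 136 x 62 mm, upper face 40 mm above the soles, 34 mm clear beneath. Legs 10 mm thick at 54 mm along x, 20 mm along y from the centre. Side rails 90 mm long, 14 mm high from the top down: grip there across the 62 mm. White bay lines and corner foot pads on top. 160 g, loose. Origin: centre, at sole level; x along the length, z up; ends alike.
- red_deck: Red display deck on four legs, 136 x 62 mm, upper face 34 mm above the soles, 28 mm clear beneath. Legs 10 mm thick at 54 mm along x, 20 mm along y from the centre. Side rails 90 mm long, 14 mm high from the top down: grip there across the 62 mm. White bay lines and corner foot pads on top. 160 g, loose. Origin: centre, at sole level; x along the length, z up; ends alike.
- lorry: Toy lorry with a blue cab and a yellow body, 72 x 29 mm, 28 mm high. Origin: centre of its underside; x along its length, z up. Collides as a plain box. 40 g. Grasp it across its width.
- orange_car: Orange toy saloon, 66 x 31 mm, 20 mm high. Origin: centre of its underside; x along its length, z up. Collides as a plain box. 40 g. Grasp it across its width.
- green_car: Green toy racing car, 67 x 30 mm, 19 mm high. Origin: centre of its underside; x along its length, z up. Collides as a plain box. 40 g. Grasp it across its width.
- white_car: White toy saloon, 66 x 30 mm, 20 mm high, not to be moved. Origin: centre of its underside; x along its length, z up. Collides as a plain box. 40 g. Grasp it across its width.
- pink_lorry: Toy lorry with a pink cab and a white body, 69 x 30 mm, 26 mm high, not to be moved. Origin: centre of its underside; x along its length, z up. Collides as a plain box. 40 g. Grasp it across its width.
Things that resemble listed ones, but are neither listed nor needed, are in the scene too. There is more than one size of the green_car; the job needs the smaller.

How it is judged:
By the outcome, as a careful person would: the job done as asked, in the order asked, and still so for the second after the job is handed in, with the robot touching nothing.
It also fails if it takes over 144 s, if anything falls off the work surface, if the arm or the gripper's body presses on something with over 40 N, if the wrist force passes 120 N, or if a joint passes its speed limit or range.

## Working session

There is one attempt and no reset: what is moved stays moved. The work goes in short steps, each a Python script; the robot and the scene stay as the last script left them, time stands still between calls to the robot, and variables do not carry over. Pictures are saved under pics/ and viewed, at most 14 in all, crops included, and the job is handed in when it is done.

```bash
mkdir -p pics; ls; python3 - <<'E'
from cell import *
import cv2,numpy as np
s=get_state();print(s['clock'],s['position'],s['eef_rot'],s['finger_gap'])
for c in("scene","top"):
    f=grab_frame(c);cv2.imwrite(f"pics/{c}0.png",cv2.resize(f["img"][:,:,::-1],(800,600),interpolation=cv2.INTER_CUBIC))
    print(c,{k:f[k] for k in("fx","fy","cx","cy","k1")},np.round(f["cam_to_world"],4).tolist())
    for n in("base_board","blue_deck","red_deck","lorry","orange_car","green_car","white_car","pink_lorry"):
        print(n,[(np.round(d["centre"],1).tolist(),round(d["score"],2),int(d["mask"].sum())) for d in silhouettes(c,n)])
E
```

```text
pics
0.0 [0.16270087 0.52476562 0.2304984 ] [-4.70685615e-01 -3.10563940e+00  2.62952989e-03] 0.9986365428541529
scene {'fx': 444.2904287073602, 'fy': 444.2904287073602, 'cx': 252.38688890062653, 'cy': 185.9434975104427, 'k1': -0.02330312331163125} [[0.4401, -0.3995, 0.8042, -0.621], [-0.8979, -0.1831, 0.4004, -0.583], [-0.0127, -0.8983, -0.4393, 0.6296], [0.0, 0.0, 0.0, 1.0]]
base_board [([196.7, 171.0], 0.66, 353)]
blue_deck [([276.0, 200.2], 0.4, 178)]
red_deck [([339.7, 189.1], 0.8, 616)]
lorry [([242.0, 192.8], 0.48, 210)]
orange_car [([197.4, 184.6], 0.51, 129)]
green_car [([339.0, 230.6], 0.77, 276), ([314.7, 211.0], 0.61, 179), ([252.8, 168.6], 0.29, 491)]
white_car [([241.1, 194.2], 0.36, 193)]
pink_lorry []
top {'fx': 493.5000204104217, 'fy': 493.5000204104217, 'cx': 251.6025057455765, 'cy': 189.71766947512114, 'k1': -0.1636407554026821} [[-0.0005, -0.9868, 0.162, 0.2648], [-1.0, 0.0014, 0.0053, -0.0251], [-0.0054, -0.162, -0.9868, 1.2391], [0.0, 0.0, 0.0, 1.0]]
base_board [([159.9, 159.1], 0.69, 1245), ([355.5, 147.2], 0.34, 1284)]
blue_deck [([239.6, 148.9], 0.93, 1341)]
red_deck [([354.2, 145.8], 0.6, 1249)]
lorry [([247.4, 203.2], 0.53, 293), ([297.1, 200.2], 0.49, 327)]
orange_car [([189.9, 195.4], 0.83, 314)]
green_car [([377.6, 233.0], 0.86, 458), ([341.1, 198.8], 0.67, 275)]
white_car [([142.9, 202.6], 0.85, 310)]
pink_lorry [([295.8, 201.3], 0.89, 245)]
```

View pics/top0.png

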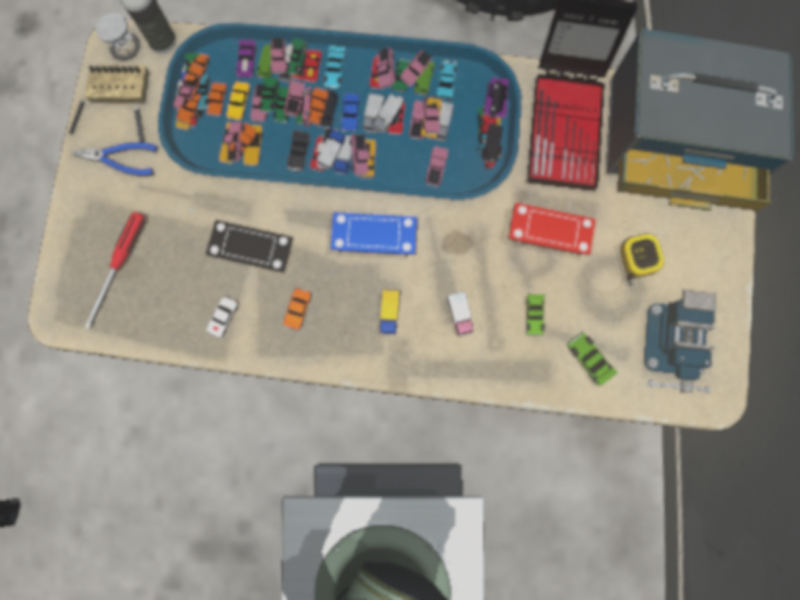

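View pics/scene0.png

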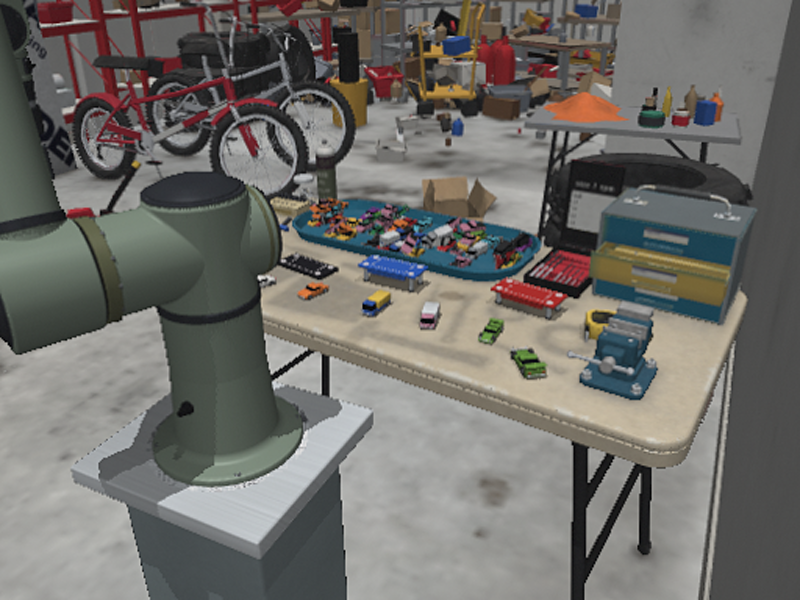

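Top view shows all needed items. In the 800 px view: black board (250,245), blue deck (374,233), red deck (552,228), lorry (390,311), orange car (297,309), smaller green car (535,314), larger green look-alike (592,358). The scene view confirms the cars are standing on their wheels.

```bash
cat > h.py <<'E'
from cell import *
import cv2,numpy as np
from scipy.optimize import minimize
from scipy.spatial.transform import Rotation as R
D=dict(base_board=(.136,.062,0,.01),blue_deck=(.136,.062,.026,.04),red_deck=(.136,.062,.020,.034),lorry=(.072,.029,0,.028),
 orange_car=(.066,.031,0,.02),green_car=(.067,.030,0,.019),white_car=(.066,.03,0,.02),pink_lorry=(.069,.03,0,.026))
def proj(f,P):
    T=np.linalg.inv(f["cam_to_world"]);p=P@T[:3,:3].T+T[:3,3];s=p[:,:2]/p[:,2:]
    s=s*(1+f["k1"]*(s**2).sum(1,keepdims=True));return s*[f["fx"],f["fy"]]+[f["cx"],f["cy"]]
def unproj(f,uv,z):
    d=(np.array(uv)-[f["cx"],f["cy"]])/[f["fx"],f["fy"]];s=d.copy()
    for _ in range(20): s=d/(1+f["k1"]*(s@s))
    T=f["cam_to_world"];r=T[:3,:3]@[*s,1];return (T[:3,3]+r*(z-T[2,3])/r[2])[:2]
S=8
def locate(f,name,uv,base=0,pad=14,dbg=None):
    """pose (x,y,yaw) fitting the projected box to the region differing from its surround near pixel uv"""
    L,W,z0,z1=D[name];half=int(L/2*420)+pad;c=np.round(uv).astype(int);o=c-half
    lab=cv2.cvtColor(f["img"].astype(np.float32)/255,cv2.COLOR_RGB2LAB)
    lab=cv2.resize(lab[o[1]:c[1]+half,o[0]:c[0]+half],None,fx=S,fy=S,interpolation=cv2.INTER_CUBIC)
    ref={"base_board":None,"blue_deck":"b","red_deck":"r"}.get(name,0)
    if name=="base_board": m=lab[...,0]<38
    elif name=="blue_deck": m=lab[...,2]<-18
    elif name=="red_deck": m=lab[...,1]>32
    else:
        bg=cv2.medianBlur(lab,5); b=np.median(lab.reshape(-1,3),0) if base==0 else None
        d=np.linalg.norm(lab[...,1:]-(b[1:] if b is not None else 0),axis=2); m=d>(24 if b is not None else 22)
    n,lb,st,ce=cv2.connectedComponentsWithStats(m.astype(np.uint8))
    k=1+np.argmax([st[i,4] if np.hypot(*(ce[i]-half*S))<10*S else 0 for i in range(1,n)])
    cs=cv2.findContours((lb==k).astype(np.uint8),cv2.RETR_EXTERNAL,cv2.CHAIN_APPROX_NONE)[0]
    h=cv2.convexHull(np.vstack(cs));M=np.zeros(m.shape,np.uint8);cv2.fillConvexPoly(M,h,1)
    def rend(p):
        q=np.array([[a*L/2,b_*W/2,0] for a in(-1,1) for b_ in(-1,1)]);q=R.from_rotvec([0,0,p[2]]).apply(q)+[p[0],p[1],0]
        P=np.vstack([q+[0,0,base+z0],q+[0,0,base+z1]]);u=(proj(f,P)-o+.5)*S-.5
        I=np.zeros(m.shape,np.uint8);cv2.fillConvexPoly(I,cv2.convexHull((u*16).astype(np.int32)),1,shift=4);return I
    mo=cv2.moments(M,True);cu=np.array([mo["m10"],mo["m01"]])/mo["m00"]
    xy=unproj(f,(cu+.5)/S-.5+o,base+(z0+z1)/2)
    cost=lambda p:np.count_nonzero(rend(p)!=M)/mo["m00"]
    a0=min(np.arange(0,np.pi,.1),key=lambda a:cost([*xy,a]))
    r=minimize(cost,[*xy,a0],method="Nelder-Mead",options=dict(initial_simplex=[[*xy,a0],[xy[0]+.004,xy[1],a0],[xy[0],xy[1]+.004,a0],[*xy,a0+.1]],xatol=1e-4,fatol=1e-5))
    if dbg is not None:
        v=cv2.resize(f["img"][o[1]:c[1]+half,o[0]:c[0]+half],None,fx=S,fy=S,interpolation=cv2.INTER_CUBIC)[:,:,::-1].copy()
        for I,col in((M,(255,255,0)),(rend(r.x),(255,0,255))):
            cv2.drawContours(v,cv2.findContours(I,0,2)[0],-1,col,1)
        dbg.append(cv2.resize(v,(260,260)))
    return r.x,r.fun
def rot(yaw):  # tool down, closing axis (tool y) square to direction yaw
    a=[np.array([np.cos(yaw+k),np.sin(yaw+k),0]) for k in(0,np.pi)]
    q=get_state()["q"];best=None
    for x in a:
        z=np.array([0,0,-1.]);rv=R.from_matrix(np.c_[x,np.cross(z,x),z]).as_rotvec()
        j=ik(np.array([*POS[:2],.2]),rv)
        if j is not None and (best is None or abs(j[5]-q[5])<best[0]): best=(abs(j[5]-q[5]),rv)
    return best[1]
POS=[0,0,0]
def over(x,y,yaw,z):
    POS[:]=[x,y,0];rv=rot(yaw);movep([x,y,z],rv);return rv
E
cat > m.py <<'E'
from h import *
f=grab_frame("top");dbg=[]
P=dict(base_board=(159.9,157),blue_deck=(239.6,148.9),red_deck=(353.5,146),lorry=(249.5,200),orange_car=(190,198),green_car=(342.5,201))
out={}
for n,u in P.items():
    p,c=locate(f,n,u,dbg=dbg);out[n]=p.tolist();print(n,np.round(p,4),round(c,3))
import json;json.dump(out,open("poses.json","w"))
cv2.imwrite("pics/fit0.png",np.vstack([np.hstack(dbg[:3]),np.hstack(dbg[3:])]))
for n,u in dict(bigGreen=(379,229),trayrim=(240,127),box=(362,119)).items(): print(n,unproj(f,u,.02))
E
python3 m.py
```

```text
base_board [0.5549 0.2234 0.9186] 1.886
blue_deck [0.567  0.0131 1.5175] 0.037
red_deck [ 0.5764 -0.2774  1.3822] 0.116
lorry [ 4.53e-01 -1.22e-02  3.00e-04] 0.783
orange_car [0.4299 0.1481 0.7943] 2.737
green_car [ 0.4165 -0.2439  2.2188] 2.71
bigGreen [ 0.36505072 -0.33677726]
trayrim [0.62794892 0.01105442]
box [ 0.65026919 -0.30484471]
```

View pics/fit0.png

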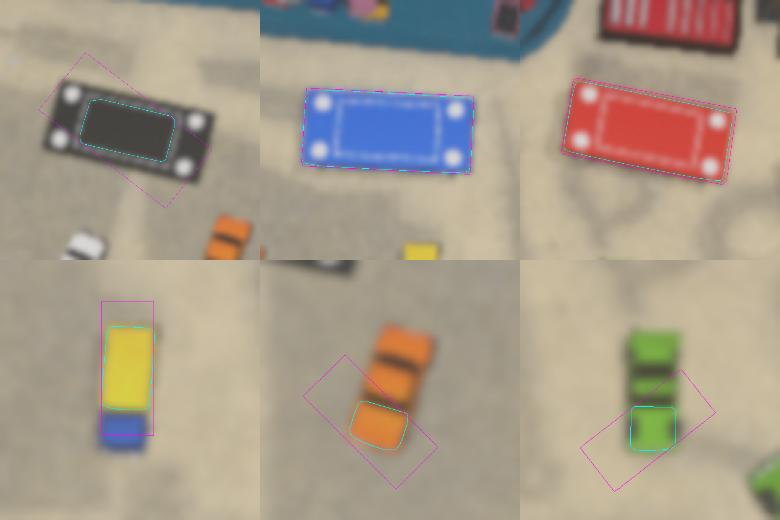

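```bash
python3 - <<'E'
s=open('h.py').read()
s=s.replace('lab[...,0]<38','lab[...,0]<47').replace('>32','>25')
i=s.index("    k=1+np.argmax");j=s.index("    cs=cv2.find")
s=s[:i]+"    keep=[i for i in range(1,n) if st[i,4]>2*S*S and np.hypot(*(ce[i]-half*S))<L*.45*420*S]\n"+s[j:]
s=s.replace("(lb==k)","np.isin(lb,keep)")
open('h.py','w').write(s)
E
python3 m.py
```

```text
base_board [0.552  0.2203 1.3336] 0.059
blue_deck [0.5672 0.0131 1.5182] 0.037
red_deck [ 0.5769 -0.2774  1.3829] 0.07
lorry [ 0.4417 -0.0118  3.1277] 0.214
orange_car [0.4477 0.1374 2.7474] 0.328
green_car [ 0.4387 -0.248   2.9523] 0.433
bigGreen [ 0.36505072 -0.33677726]
trayrim [0.62794892 0.01105442]
box [ 0.65026919 -0.30484471]
```

View pics/fit0.png

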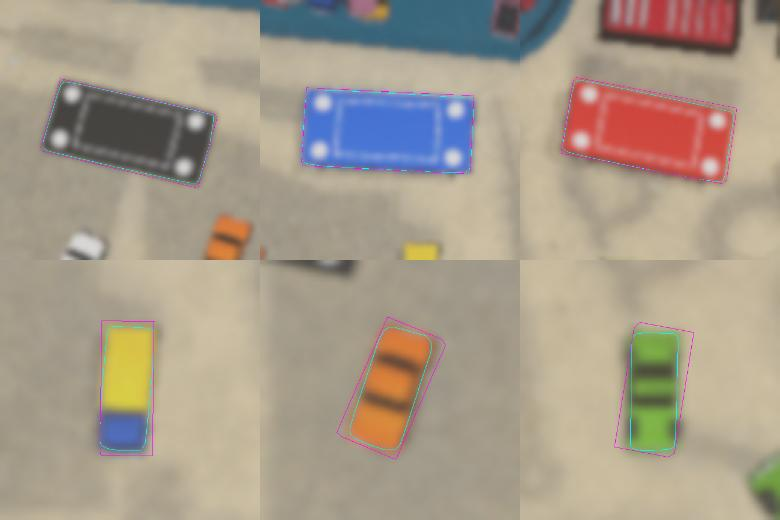

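```bash
python3 - <<'E'
s=open('h.py').read()
s=s.replace("    cost=lambda","""    if name.endswith(("car","lorry")):
        th=.5*np.arctan2(2*mo["mu11"],mo["mu20"]-mo["mu02"]);e=np.array([np.cos(th),np.sin(th)])*10
        w=[unproj(f,(cu+.5)/S-.5+o+g*e,base+(z0+z1)/2) for g in(-1,1)];v_=w[1]-w[0]
        p=np.array([*xy,np.arctan2(v_[1],v_[0])%np.pi])
        if dbg is not None:
            v=cv2.resize(f["img"][o[1]:c[1]+half,o[0]:c[0]+half],None,fx=S,fy=S)[:,:,::-1].copy()
            for I,col in((M,(255,255,0)),(rend(p),(255,0,255))): cv2.drawContours(v,cv2.findContours(I,0,2)[0],-1,col,1)
            dbg.append(cv2.resize(v,(260,260)))
        return p,np.count_nonzero(rend(p)!=M)/mo["m00"]
    cost=lambda""")
s+='''
import json
def pick(x,y,yaw,z,force=40,up=.2,zc=.12):
    rv=over(x,y,yaw,up);move_l([x,y,z+.04],.25);move_l([x,y,z],.08);grab(force)
    s=get_state();print("grip",round(s["finger_gap"],3),np.round(s["grasp_force"],1),round(s["clock"],1))
    move_l([x,y,up],.2)
def place(x,y,yaw,z,up=.2,push=4):
    rv=over(x,y,yaw,up);move_l([x,y,z+.012],.2)
    hit=move_l([x,y,z-.004],.02,until_force=push);s=get_state();print("placed",hit,np.round(s["position"],4),"target z",round(z,4))
    let_go();move_l([x,y,up],.25)
'''
open('h.py','w').write(s)
E
python3 m.py
```

```text
base_board [0.5521 0.2197 1.3284] 0.059
blue_deck [0.5669 0.0132 1.515 ] 0.038
red_deck [ 0.5767 -0.2766  1.3569] 0.069
lorry [ 0.4422 -0.0114  3.0614] 0.224
orange_car [0.4477 0.1378 2.8361] 0.334
green_car [ 0.438  -0.2479  3.0841] 0.451
bigGreen [ 0.36505072 -0.33677726]
trayrim [0.62794892 0.01105442]
box [ 0.65026919 -0.30484471]
```

```bash
python3 - <<'E'
from h import *
P=json.load(open('poses.json'));s=get_state();print(s["clock"])
x,y,a=P["lorry"];pick(x,y,a,.004)
s=get_state();print(np.round(s["position"],4),s["finger_gap"],s["grasp_force"],s["contact_force"])
f=grab_frame("scene");cv2.imwrite("pics/held.png",cv2.resize(f["img"][120:290,150:420,::-1],(780,490)))
E
```

```text
1.05
grip 0.324 40.2 5.2
[ 0.4414 -0.0112  0.1989] 0.32787242048349363 39.58263695240021 [ 0.25922253 -0.28298047 -0.10681017]
```

View pics/fit0.png

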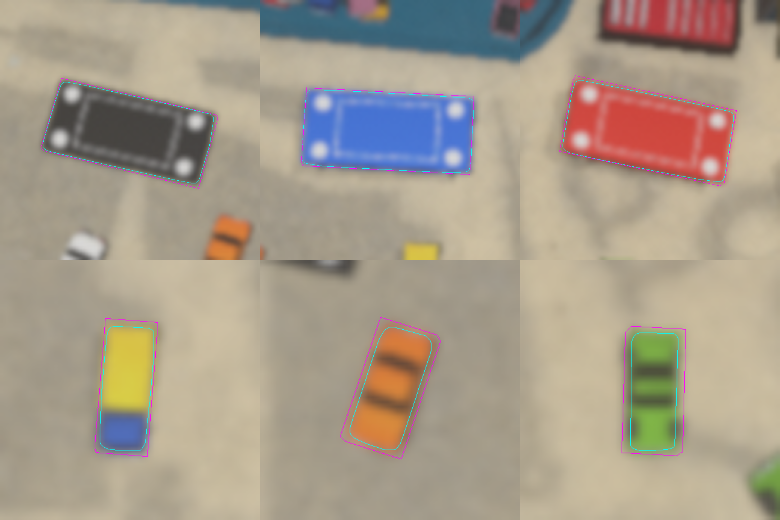

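View pics/held.png

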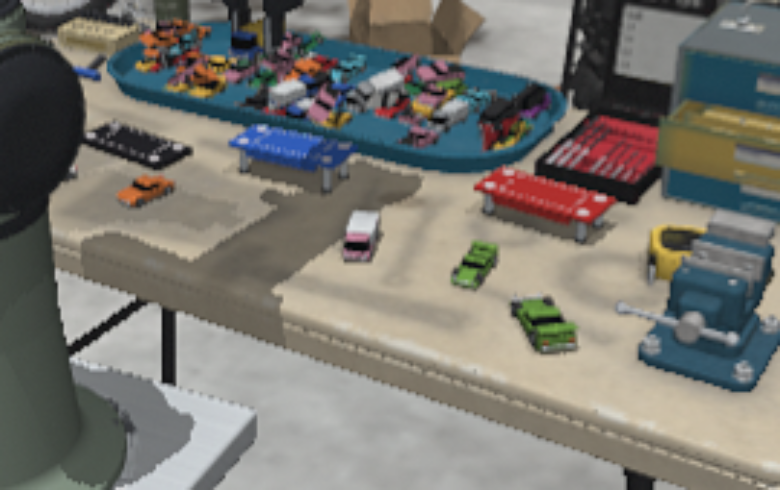

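Fits now hug all six outlines; the scene shows the lorry lifted off the table (empty spot left of the pink lorry at about (300,240)). Next I average several frames for the board and place it.

```bash
cat >> h.py <<'E'
def avg(name,uv,n=5,base=0,dbg=None):
    r=np.array([locate(grab_frame("top"),name,uv,base,dbg=dbg if i==0 else None)[0] for i in range(n)]);print(name,np.round(np.median(r,0),4),"sd",np.round(r.std(0),4));return np.median(r,0)
def save(**k):
    P=json.load(open("poses.json"));P.update({a:list(map(float,b)) for a,b in k.items()});json.dump(P,open("poses.json","w"))
E
python3 - <<'E'
from h import *
dbg=[]
b=avg("base_board",(159.9,157),8);r=avg("red_deck",(353.5,146),8,dbg=dbg)
save(base_board=b,red_deck=r)
place(*b,.014,up=.15)
over(.45,-.05,b[2],.2)
f=grab_frame("top");cv2.imwrite("pics/l1.png",cv2.resize(f["img"][110:220,100:260,::-1],(800,550),interpolation=cv2.INTER_CUBIC))
cv2.imwrite("pics/red.png",dbg[0])
p=avg("lorry",proj(f,np.array([[*b[:2],.024]]))[0],4,base=.01,dbg=dbg)
for a in("orange_car","green_car"): pass
print(get_state()["clock"],p-b); cv2.imwrite("pics/l1f.png",np.hstack(dbg))
E
```

```text
base_board [0.5524 0.2199 1.3257] sd [0.0004 0.0006 0.0082]
red_deck [ 0.5763 -0.277   1.3733] sd [0.0002 0.0003 0.0062]
placed True [0.5524 0.2199 0.0144] target z 0.014
lorry [0.5531 0.2239 1.3299] sd [0.     0.     0.0004]
12.2333 [0.00066933 0.00400832 0.00423415]
```

View pics/l1.png

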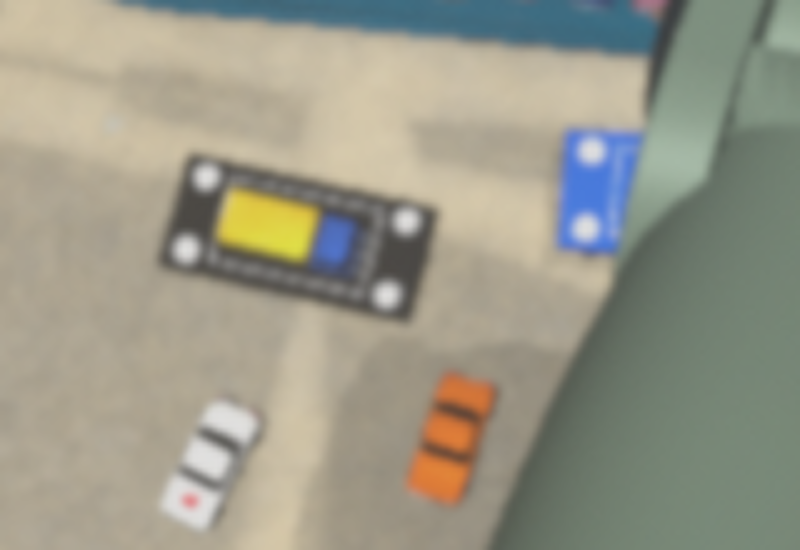

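The lorry is on the board lying lengthwise, yellow from (217,230) to cab at (357,240), with a possible dark cab front reaching about 372. I'll check this with an enhanced crop and box overlays.

```bash
python3 - <<'E'
from h import *
b=json.load(open('poses.json'))["base_board"];u=np.array([np.cos(b[2]),np.sin(b[2])])
f=grab_frame("top")
def draw(off):
    k=16;o=np.array([128,138]);g=cv2.resize(f["img"][138:178,128:192],None,fx=12,fy=12,interpolation=cv2.INTER_CUBIC)[:,:,::-1]
    g=(255*(g/255.)**.5).astype(np.uint8).copy()
    for (L,W,z0,z1),c,s in((D["base_board"],(0,255,0),0),((.072,.029,.01,.01),(0,0,255),off),((.072,.029,.038,.038),(255,255,255),off)):
        for z in (z1,):
            q=np.array([[a*L/2,a*d*W/2,0] for a,d in((-1,1),(-1,-1),(1,1),(1,-1))]);q=R.from_rotvec([0,0,b[2]]).apply(q)+[*(np.array(b[:2])+u*s),z]
            cv2.polylines(g,[((proj(f,q)-o+.5)*12).astype(np.int32)],True,c,1)
    return cv2.resize(g,(480,300))
cv2.imwrite("pics/l2.png",np.vstack([draw(0),draw(.004)]))
E
```

```text
(no output)
```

View pics/l2.png

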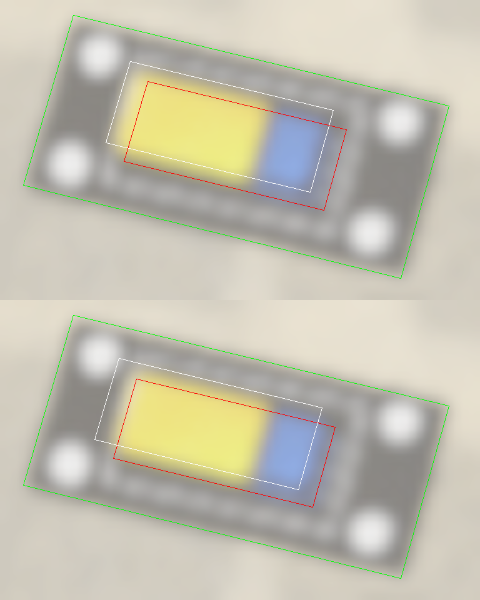

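Overlay with zero offset (upper panel) matches the roof and cab end well, so the lorry is centred. Next, the blue deck.

```bash
cat >> h.py <<'E'
def show(name,rects,uv,h=20,w=32,k=12):
    """enhanced crop with outlines (L,W,z,x,y,yaw,bgr)"""
    f=grab_frame("top");o=np.round(uv).astype(int)-[w,h]
    g=cv2.resize(f["img"][o[1]:o[1]+2*h,o[0]:o[0]+2*w],None,fx=k,fy=k,interpolation=cv2.INTER_CUBIC)[:,:,::-1]
    g=(255*(g/255.)**.7).astype(np.uint8).copy()
    for L,W,z,x,y,a,c in rects:
        q=np.array([[i*L/2,i*d*W/2,0] for i,d in((-1,1),(-1,-1),(1,1),(1,-1))]);q=R.from_rotvec([0,0,a]).apply(q)+[x,y,z]
        cv2.polylines(g,[((proj(f,q)-o+.5)*k).astype(np.int32)],True,c,1)
    cv2.imwrite(f"pics/{name}.png",g)
def pixel(x,y,z): return proj(grab_frame("top"),np.array([[x,y,z]]))[0]
E
python3 - <<'E'
from h import *
P=json.load(open('poses.json'));x,y,a=.567,.0131,1.516;b=np.array(P["base_board"])
pick(x-.005,y,a,.010,60)
place(*b,.020)
over(.42,-.08,b[2],.2)
f=grab_frame("top")
d=avg("blue_deck",proj(f,np.array([[*b[:2],.043]]))[0],5,base=.01)
u=np.array([np.cos(b[2]),np.sin(b[2])]);n=np.array([-u[1],u[0]]);e=(d-b)[:2]
print("along",e@u,"across",e@n,"yaw",d[2]-b[2],get_state()["clock"])
show("d1",[(.136,.062,.05,*b,(0,255,0)),(.136,.062,.01,*b,(0,0,255))],pixel(*b[:2],.04))
save(blue_on=d)
E
```

```text
grip 0.715 65.2 14.6
placed True [0.5525 0.22   0.0213] target z 0.02
blue_deck [0.5506 0.2204 1.3266] sd [0.     0.     0.0003]
along 3.067279195806286e-05 across 0.0019461418939241248 yaw 0.0009446591579640451 20.9
```

View pics/d1.png

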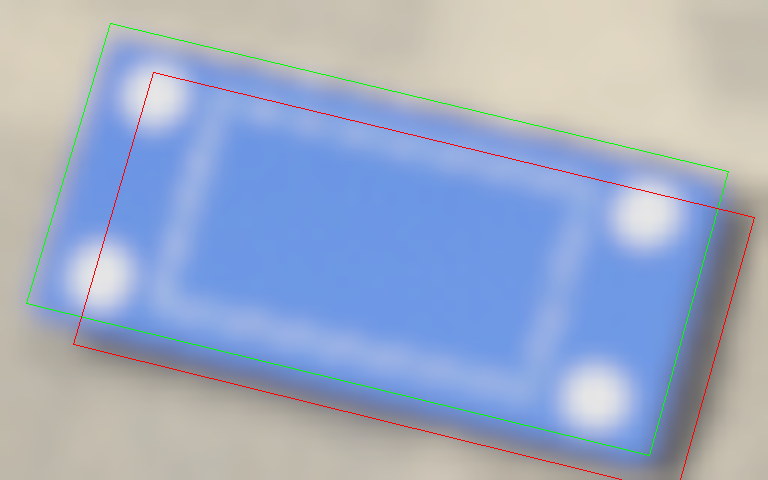

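The blue deck is on the board, but its outline lies about 2 mm across towards the robot (blue edge about 14 px inside the green line at the top). This is consistent with a camera bias in x, so I nudge it and check again.

```bash
python3 - <<'E'
from h import *
P=json.load(open('poses.json'));b=np.array(P["base_board"]);T=b+[.0018,-.0005,0]
over(*b,.15);move_l([*b[:2],.0205],.2);grab(60);move_l([*b[:2],.028],.05);move_l([*T[:2],.028],.03)
print(move_l([*T[:2],.017],.02,until_force=4),get_state()["position"]);let_go();move_l([*T[:2],.2],.25)
# car picks need the bias too; look at deck and cars from clear spot
over(.42,-.08,b[2],.2)
f=grab_frame("top")
d=avg("blue_deck",proj(f,np.array([[*b[:2],.043]]))[0],4,base=.01)
u=np.array([np.cos(b[2]),np.sin(b[2])]);n=np.array([-u[1],u[0]]);e=(d-b)[:2]
print("along",e@u,"across",e@n,"yaw",d[2]-b[2],get_state()["clock"])
o=avg("orange_car",(190,198),4);save(T=T,blue_on=d)
pick(o[0]+.0019,*o[1:],.004)
place(*T,.054)
over(.42,-.08,b[2],.2)
dbg=[];p=avg("orange_car",proj(f,np.array([[*d[:2],.06]]))[0],3,base=.05,dbg=dbg)
e=(p-d)[:2];print("along",e@u,"across",e@n,"yaw",p[2]-d[2],get_state()["clock"])
show("o1",[(.136,.062,.05,*d,(0,255,0)),(.066,.031,.05,*d,(0,0,255)),(.066,.031,.065,*d,(255,255,255))],pixel(*b[:2],.04))
E
```

```text
True [0.55439049 0.21940928 0.02250653]
blue_deck [0.5523 0.2194 1.3247] sd [0.     0.     0.0004]
along -0.0005154556125428205 across -2.4373873256531436e-05 yaw -0.0010151870625378923 27.075
orange_car [0.4477 0.1379 2.8424] sd [0.     0.     0.0005]
grip 0.349 40.2 30.2
placed True [0.5543 0.2194 0.0544] target z 0.054
orange_car [0.5481 0.2178 1.3094] sd [0.     0.     0.0004]
along -0.0025480670883895346 across 0.003736688607555488 yaw -0.015235008642203285 36.9167
```

View pics/o1.png

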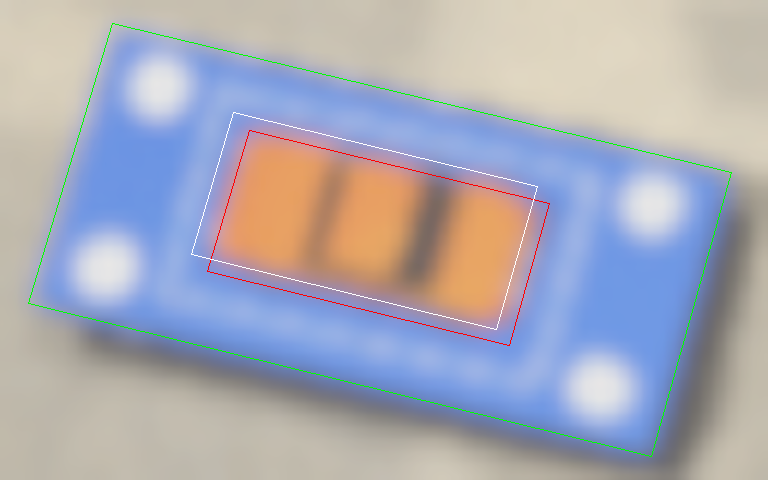

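Orange car sits in the bay: it spans (215–535) against bay lines at about (190–565), and it is centred across. The chroma-mask numbers here are unreliable on blue. Next, the red deck.

```bash
python3 - <<'E'
from h import *
P=json.load(open('poses.json'));b=np.array(P["base_board"]);T=np.array(P["T"])
f=grab_frame("top");x,y,a=P["red_deck"]
pick(x-.003*np.sin(a),y+.003*np.cos(a),a,.004,60)
place(*T,.054,push=6)
over(.42,-.08,b[2],.2)
d=avg("red_deck",proj(f,np.array([[*b[:2],.077]]))[0],4,base=.05)
u=np.array([np.cos(b[2]),np.sin(b[2])]);n=np.array([-u[1],u[0]]);e=d[:2]-np.array(P["blue_on"])[:2]
print("along",e@u,"across",e@n,"yaw",d[2]-b[2],get_state()["clock"])
save(red_on=d)
show("r1",[(.136,.062,.084,*d,(0,255,0)),(.136,.062,.05,*P["blue_on"],(255,0,0))],pixel(*b[:2],.07),h=22)
g=grab_frame("scene");u=proj(g,np.array([[*b[:2],.05]]))[0].astype(int);print(u)
cv2.imwrite("pics/r1s.png",cv2.resize(g["img"][u[1]-40:u[1]+40,max(0,u[0]-50):u[0]+50,::-1],(700,560),interpolation=cv2.INTER_CUBIC))
E
```

```text
grip 0.71 65.7 39.8
placed True [0.5543 0.2195 0.0551] target z 0.054
red_deck [0.5527 0.2208 1.322 ] sd [0.     0.     0.0006]
along 0.0015082736435491607 across -3.4422919628490916e-05 yaw -0.0036751169501336722 46.7083
[194 158]
```

View pics/r1.png

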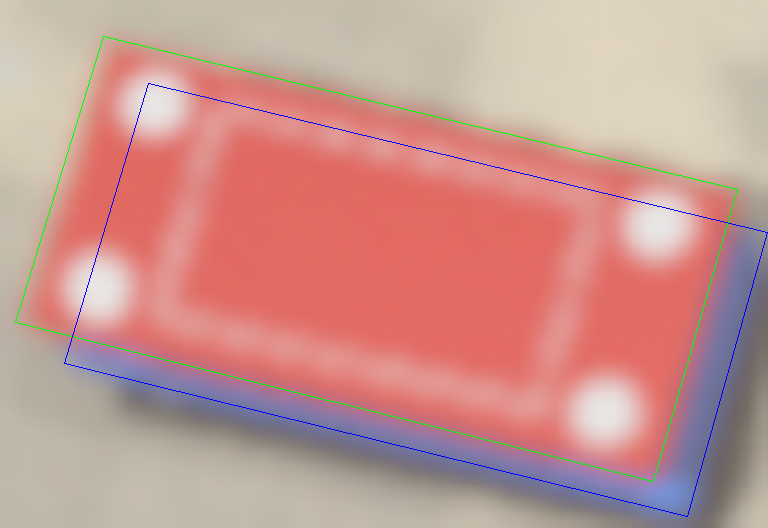

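View pics/r1s.png

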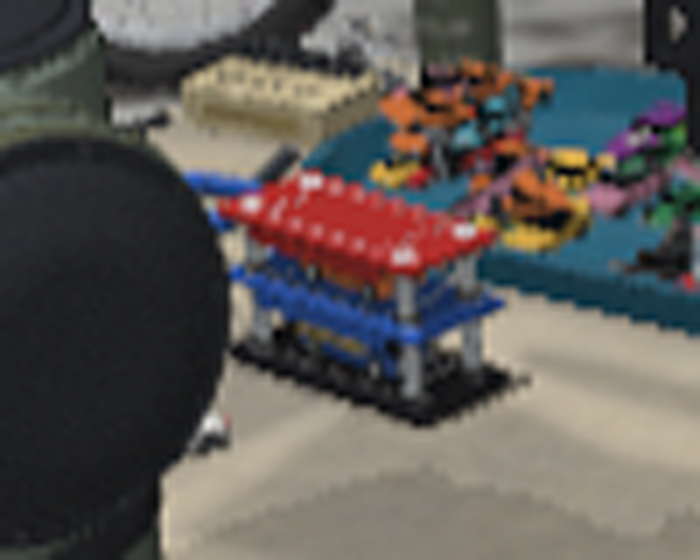

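The stack stands level and square, red within 1.5 mm of blue, with the legs on the pads. Finally, the small green car.

```bash
python3 - <<'E'
from h import *
P=json.load(open('poses.json'));b=np.array(P["base_board"]);T=np.array(P["T"]);d=P["red_on"]
x,y,a=P["green_car"];pick(x+.0019,y,a,.004,up=.22)
place(T[0],T[1]+.001,T[2],.088,up=.22)
over(.42,-.1,b[2],.22)
r=grab_frame("top");print(get_state()["clock"])
show("g1",[(.136,.062,.084,*d,(0,255,0)),(.067,.03,.084,*d,(0,0,255)),(.067,.03,.099,*d,(255,255,255))],pixel(*b[:2],.07),h=22)
g=grab_frame("scene")["img"];t=r["img"]
cv2.imwrite("pics/end.png",np.hstack([cv2.resize(g[118:198,145:245,::-1],(400,320)),cv2.resize(t[110:250,90:265,::-1],(400,320))]))
E
```

```text
grip 0.338 39.6 49.9
placed True [0.5543 0.2204 0.0885] target z 0.088
56.9
```

View pics/g1.png

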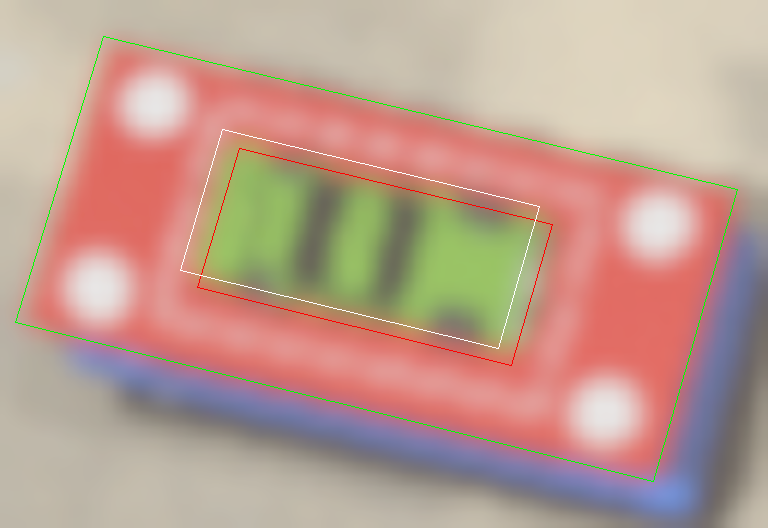

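View pics/end.png

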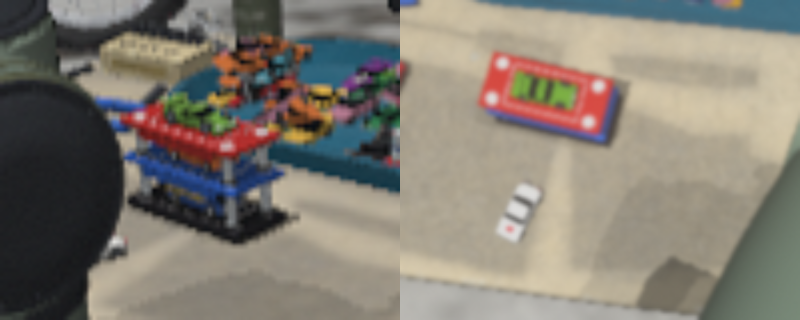

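The green car is centred in the red bay, spanning about (205–545) between bay lines at (170–590). The stack stands upright and the robot is clear.

```bash
python3 -c "
from cell import *
print(sign_off())"
```

```text
the job is handed in; nothing more can be done
None
```

The toy car display is built in the order asked and handed in at about 57 s on the robot's clock: the last pictures show it upright, with the red deck about 1.5 mm off lengthwise and the lorry about 2 mm off centre across its bay by estimate.

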